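Level the ratchet work rests and bridge them with the batten

TASK

One of the two ratchet work rests has been left lower than the other. Take its lifting tab and raise it click by click until its top stands at the same notch as the taller rest, no further since it only goes up, and let go; then lay the beech batten flat across both tops so that it bridges them centrally. Leave the taller rest, the tape roll, the tin and the spanner where they are.

Things in the scene. Friction and masses are not known exactly. Their poses are not given: they have to be found in the camera images.
- low_tab (a point): Grip point of the lower rest's lifting tab: upright steel plate 10 mm thick (y), 30 mm high, jutting 58 mm from the column axis along -x, the robot's left (x: to the right, z up). Point: 44 mm from the axis, mid-height. The top board overhangs it: edge 12 mm further out, underside 105 mm above. Come from the left, tool leaning 35 to 45 degrees (pointing right and down), and pinch the 10 mm.
- low_column (a joint): Height of the lower rest's ratchet column, m: 0 lowest notch, notches every 0.010 up to 0.070; starts at 0 or 0.010. Raising takes 5 to 13 N; at each notch a sprung pawl clicks in under the next tooth. Let go, it sinks gently back to the last notch passed and stays; it cannot be pushed down.
- low_top (a point): Centre of the upper face of the lower rest's top: a level cork-faced plywood board 112 mm (x) by 50 mm (y), 17 mm thick, on the column's axis, 122 mm above low_tab. Axes as low_tab.
- high_top (a point): The same point on the taller rest, an identical rest already at its right notch (0.040 or 0.050 up). Not to be moved. The two stand one behind the other along y on the bed plate, either one nearer the robot, axes about 130 to 150 mm apart.
- bed_middle (a point): Middle of the upper face of the dark steel bed plate, 130 mm (x) by 320 mm (y) by 8 mm, fixed on the bench. x points to the robot's right, y away from it along the line of the rests, whose axes lie on it 65 to 75 mm to either side. Each rest has a grey foot block 73 mm tall, 85 by 70 mm at the bottom, a brass pawl on its right side.
- batten_center (a point): Centre of the loose beech batten, 200 mm long (its x), 45 mm wide (y), 30 mm thick (z), 0.15 to 0.3 kg, lying flat on the bench.
- tape_mid (a point): Middle of a roll of tape lying flat, 100 mm across, 25 mm high. Leave alone.
- tin_mid (a point): Middle of an upright white-labelled tin, 80 mm across, 100 mm tall. Leave alone.
- spanner_mid (a point): Middle of a steel spanner 190 mm long lying flat on the bench. Leave alone.
Things that resemble listed ones, but are neither listed nor needed, are in the scene too. What is shaped like the part that bears batten_center but pink or yellow is not meant.

How it is judged:
On the way, in this order (a step that is already met when the one before it is completed fails the run):
1. the lower rest has been raised to the taller rest's notch and let go, the batten not yet on it (z of low_top in the frame of high_top between -0.004 and 0.004 m and contact force between the fingers and low_column below 0.1 N and height (world z) of batten_center below 0.1 m), for 0.2 s.
2. the batten lies across both tops (x of batten_center in the frame of bed_middle between -0.04 and 0.04 m and y of batten_center in the frame of bed_middle between -0.03 and 0.03 m and z of batten_center in the frame of low_top between 0.011 and 0.019 m and z of batten_center in the frame of high_top between 0.011 and 0.019 m and angle between the x axis of batten_center and the y axis of bed_middle, either way round below 0.21 rad and angle between batten_center's own z axis and vertical below 0.07 rad), for 0.2 s.
At the end, for the whole second after the job is handed in: the lower rest's top is within 4 mm of the height of the taller one's; the batten lies flat (within 4 degrees) on both tops, along the line of the rests within 12 degrees, its centre within 30 mm along and 40 mm across of the middle between them; released and at rest (all of step 2 and z of low_top in the frame of high_top between -0.004 and 0.004 m and linear speed of batten below 0.02 m/s); the robot touches nothing.
It fails at once if the taller rest is moved by more than 6 mm (distance of high_top from where it was at the start of the episode above 0.006 m).
It fails at once if the tape roll, the tin or the spanner is shifted by more than 30 mm (distance of any of tape_mid, tin_mid, spanner_mid from where it was at the start of the episode above 0.03 m).
It also fails if it takes over 58 s, if anything falls off the work surface, if the arm or the gripper's body presses on something with over 40 N, if the wrist force passes 120 N, or if a joint passes its speed limit or range.

ROBOT

A 6-joint arm with a two-finger parallel gripper is mounted at the origin on the work surface. World frame = base frame: x ahead of the robot, y to its left, z up, the work surface at z = 0. Lengths are in m, angles in rad, forces in N, time in s.
With the tool pointing down it reaches from about 0.3 to 0.775 m from the base axis. Payload 14.6 kg.
Tool frame: the origin (TCP) lies midway between the tips of the shut fingers; the grasp point (between the pads) lies behind it (arm.grasp_offset is the z of the grasp point in the tool frame, in m); z points along the fingers, y is the direction in which the jaws open and shut (so a half turn about z gives the same grasp; the last joint's range is limited). The gripper opens to 94 mm and grips with 3 to 60 N. Pads are 16 mm wide; open, the fingers measure 119 mm over their backs; the gripper's body (75 mm by 177 mm) begins 78 mm behind the grasp point.
Start: joints at [-1.357, 0.3, 1.521, -0, 1.321, -0.067], TCP at [0.152, -0.528, 0.205] pointing down, gripper open.
Joint ranges: [-3.03, 3.03], [-0.79, 2.21], [0.23, 2.52], [-1.04, 4.18], [0, 3.07], [-2.55, 2.55]. Speed limits (rad/s): [2.22, 2.22, 2.57, 3.14, 3.14, 3.14].

INTERFACE

Orientations are given as a rotation vector (axis times angle).
In Python, from workcell import arm, snapshot, order, models gives the robot as it stands.
- The arm moves only by the shell command python3 -m jog 'ROWS' [FORCE]. ROWS is JSON, a list of rows, each a list of 5 numbers: the closure, from 0 (fully open) to 1 (shut), then the shift along the tool's x, y, z in cm, then the turn about the tool's z in degrees. In form: [[gripper, dx, dy, dz, twist], ...]. A call has 1 to 12 rows; each row shifts and turns the pose as measured when the row begins, along the tool's axes as they then stand; what a row does not reach is not made up. A row lasts 1/8 s, in which the tool goes at most 62.5 mm and 10.7 degrees, less where a joint would pass 70% of its speed; a pose out of reach is approached as far as the arm can. A call with a gripper value outside its range is refused whole. The fingers move at their own pace and stop on an object; FORCE is the grip in N (left out, the last holds). Time passes only in rows, so rows that do not move let the fingers close. It gives the time, the measured TCP pose, the force and the opening at its end, in the units of the state.
- arm.state(): the state, without advancing time (a new reading comes with each control period).
- snapshot(name): name is "side" or "top"; returns a dict with "pixels" (400x640x3 uint8, red, green, blue), "K" (3x3 intrinsics, pixels), "dist_coeffs" ([k1, k2, p1, p2, k3] as OpenCV has them; the pictures are not rectified), "camera_from_world" (4x4, takes a point from world to camera coordinates). Camera axes: x right, y up, looking along -z (the intrinsics and any distortion apply to the point x, -y, -z); pixel columns grow to the right and rows downward; lengths in m; the calibration is good to about 2 mm. A picture is of the moment at which its call begins. There is no depth.
- order.job_done(): hands the job in, once; it reports no verdict.
Trained networks look in a picture, given as the dict that the camera call returned (one of the last four; its "shot" number tells which), for a name from the list of things; names that differ only in an ending like _2 or _b are one class to them, and where a whole thing is asked for, a point or a joint stands for the part that bears it (a point fixed in the world has none). Each returns a list of dicts, best first, with "confidence" (0 to 1); they miss things now and then, are a little off and sometimes report something else, mostly with a low value. They report only what shows in the picture. A call takes as long as a camera call. They do not tell look-alikes from the thing itself.
- models.recognise(picture, name): "pixel" ([column, row] in pixels, amid what is visible of it).
The state is a dict: "time_s": time; "joint_pos": joint angles; "dq": joint speeds; "joint_torque": joint torques, N m; "tool_pos": TCP position; "tcp_rot": TCP orientation; "force": force on the tool from outside, world axes, zero at the start; "moment": the same for the moment, N m; "opening": finger opening in m.
Only numpy, scipy, OpenCV 4.12 (cv2) and the standard library are available. Lean on these libraries where they do the work, as an engineer would, in place of code of your own. Each camera call takes 0.05 s, during which the arm holds its last target. There are 200 camera calls.

## Working session

There is one attempt and no reset: what is moved stays moved. The work goes in short steps, Python scripts to look and compute and a shell command to move; the robot and the scene stay as the last step left them, time stands still between calls to the robot, and variables do not carry over. Pictures are saved under pics/ and viewed, about 8 in all and at most 12, crops included, and the job is handed in when it is done.

```bash
ls; mkdir -p pics; cat > h.py <<'E'
import numpy as np, cv2
from workcell import arm, snapshot, order, models
from scipy.spatial.transform import Rotation as R
def undist(p,c):
    return cv2.undistortPoints(np.array([[p]],float),np.array(p and c["K"],float),np.array(c["dist_coeffs"],float))[0,0]
def ray(p,c):
    T=np.array(c["camera_from_world"]); u=undist(list(p),c)
    d=T[:3,:3].T@np.array([u[0],-u[1],-1.]); o=-T[:3,:3].T@T[:3,3]
    return o,d
def onz(p,c,z):
    o,d=ray(p,c); return o+d*(z-o[2])/d[2]
def tri(p1,c1,p2,c2):
    o1,d1=ray(p1,c1);o2,d2=ray(p2,c2)
    s=np.linalg.lstsq(np.c_[d1,-d2],o2-o1,rcond=None)[0]
    a,b=o1+d1*s[0],o2+d2*s[1]; return (a+b)/2,np.linalg.norm(a-b)
def proj(P,c):
    T=np.array(c["camera_from_world"]);q=T[:3,:3]@np.array(P)+T[:3,3]
    q=np.array([[[q[0],-q[1],-q[2]]]])
    return cv2.projectPoints(q,np.zeros(3),np.zeros(3),np.array(c["K"],float),np.array(c["dist_coeffs"],float))[0][0,0]
def save(c,n): cv2.imwrite(f"pics/{n}.png",np.array(c["pixels"])[:,:,::-1])
E
python3 - <<'E'
from h import *
print(arm.grasp_offset, {k:np.round(v,3) for k,v in arm.state().items()})
for n in("side","top"):
    c=snapshot(n);save(c,n+"0")
    T=np.array(c["camera_from_world"]);print(n,np.round(-T[:3,:3].T@T[:3,3],3),np.round(T[2,:3],2))
    for k in("low_tab","low_column","low_top","high_top","batten_center","bed_middle","tape_mid","tin_mid","spanner_mid"):
        print(k,[(np.round(d["pixel"],1).tolist(),round(d["confidence"],2)) for d in models.recognise(c,k)])
E
```

```text
pics
-0.0188 {'time_s': np.float64(0.0), 'joint_pos': array([-1.357,  0.3  ,  1.522,  0.   ,  1.321, -0.067]), 'dq': array([-0.001, -0.001,  0.   ,  0.001,  0.   ,  0.001]), 'joint_torque': array([-1.0000e-03, -5.3181e+01, -3.5274e+01,  7.1000e-02,  2.4000e-02,
       -0.0000e+00]), 'tool_pos': array([ 0.152, -0.528,  0.205]), 'tcp_rot': array([-3.109, -0.439,  0.   ]), 'force': array([-0.06 ,  0.174,  0.973]), 'moment': array([ 0.041,  0.051, -0.025]), 'opening': np.float64(0.094)}
side [0.238 1.073 0.915] [-0.19  0.82  0.54]
low_tab [([328.1, 169.1], 0.97), ([326.0, 275.9], 0.16)]
low_column [([326.8, 166.1], 0.77)]
low_top []
high_top [([274.4, 155.7], 0.63)]
batten_center [([401.3, 219.7], 0.67), ([280.2, 326.4], 0.63), ([385.0, 365.7], 0.62), ([324.6, 167.7], 0.22)]
bed_middle [([303.4, 228.5], 0.82)]
tape_mid [([326.7, 277.8], 0.62)]
tin_mid [([222.1, 261.0], 0.85)]
spanner_mid [([336.3, 180.1], 0.54), ([324.5, 166.4], 0.23)]
top [ 0.407 -0.031  1.149] [-0.09  0.02  1.  ]
low_tab [([359.8, 196.6], 0.76)]
low_column [([357.3, 199.8], 0.59)]
low_top [([355.1, 196.3], 0.79)]
high_top []
batten_center [([371.8, 284.0], 0.92), ([206.3, 197.9], 0.77)]
bed_middle [([338.6, 185.4], 0.82)]
tape_mid [([269.6, 221.1], 0.86)]
tin_mid [([250.4, 129.9], 0.93)]
spanner_mid []
```

View pics/side0.png

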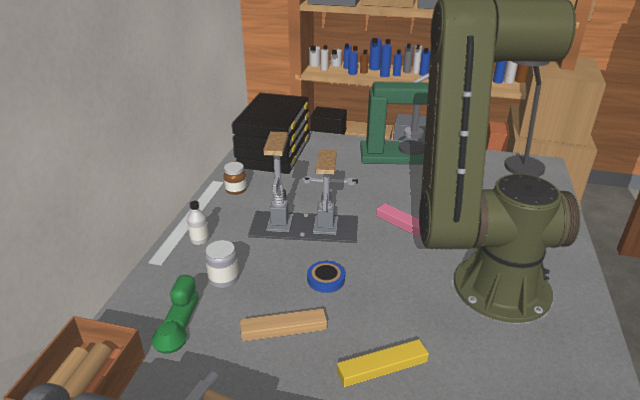

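View pics/top0.png

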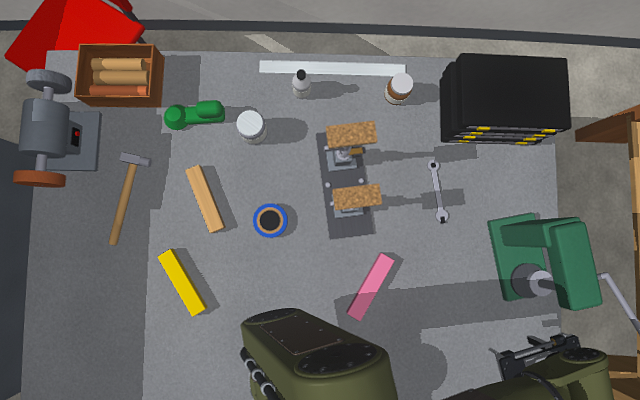

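Side: taller rest at the far end (275,143), lower near rest top (326,160). The three batten-shaped objects in the top view are beech (206,198), yellow (182,282) and pink (372,285). The beech one, (284,325) in the side view, is the one meant, since pink and yellow are ruled out. I'll confirm with enlarged crops.

```bash
python3 - <<'E'
from h import *
a=cv2.imread("pics/side0.png");b=cv2.imread("pics/top0.png")
A=cv2.resize(a[125:245,245:365],(480,480),interpolation=cv2.INTER_CUBIC) # x4
B=cv2.resize(b[115:245,310:390],(320,520),interpolation=cv2.INTER_CUBIC) # x4
im=np.zeros((520,800,3),np.uint8);im[:480,:480]=A;im[:,480:]=B
cv2.imwrite("pics/c1.png",im)
C=cv2.resize(b[155:245,170:240],(420,540),interpolation=cv2.INTER_CUBIC) #x6
D=cv2.resize(a[300:350,230:340],(380,173))
im=np.zeros((540,800,3),np.uint8);im[:,:420]=C;im[:173,420:]=D
cv2.imwrite("pics/c2.png",im)
E
```

```text
(no output)
```

View pics/c1.png

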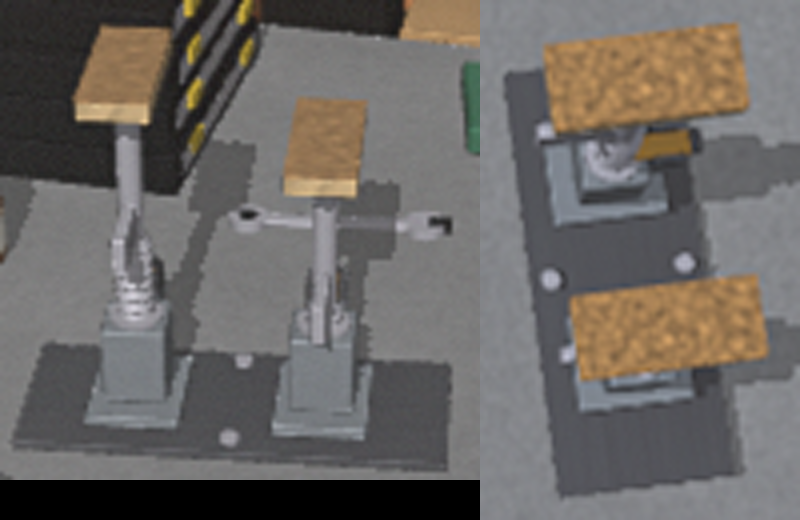

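View pics/c2.png

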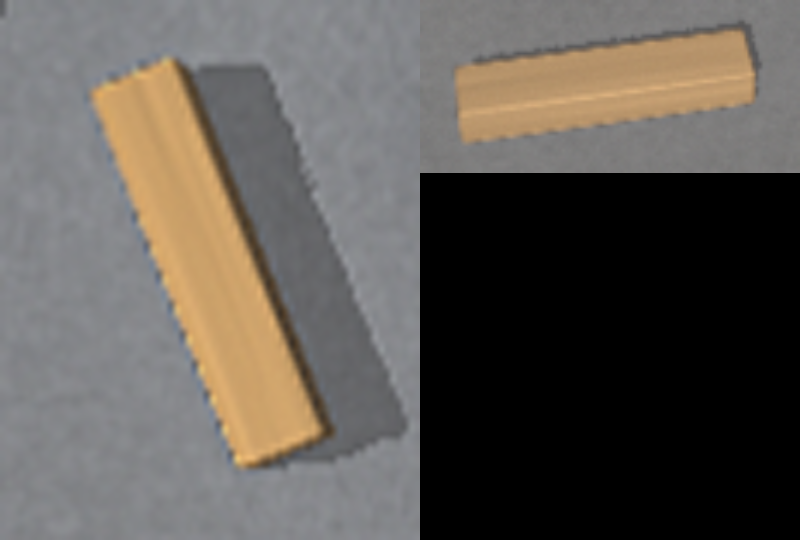

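Crops: the beech piece's top-face corners at ≈(186,170),(199,165),(225,227),(210,232) in the top view. It's natural wood, so it is the batten. The near rest is clearly the lower one, with its tab edge-on at about (325,203) in the side view. Next I fit the geometry.

```bash
cat > fit.py <<'E'
from h import *
from scipy.optimize import least_squares
S=snapshot("side");T=snapshot("top")
s=lambda L:[((x+.5)/4-.5+245,(y+.5)/4-.5+125) for x,y in L]
t=lambda L:[((x-480+.5)/4-.5+310,(y+.5)/4-.5+115) for x,y in L]
b=lambda L:[((x+.5)/6-.5+170,(y+.5)/6-.5+155) for x,y in L]
# order: far-left, far-right, near-right, near-left
lowS=s([(284,180),(298,98),(367,100),(356,182)]);highS=s([(76,104),(102,26),(172,29),(152,107)])
lowT=t([(571,295),(759,276),(768,356),(578,380)]);highT=t([(544,43),(738,23),(747,108),(557,130)])
bedS=s([(13,443),(40,343),(450,364),(447,470)]);bedT=t([(505,72),(558,496),(743,474)])
def rect(c,yaw,lx,wy,z): # lx along robot-right, wy along away
    a=np.array([np.cos(yaw),np.sin(yaw)]); r=np.array([a[1],-a[0]])
    return [np.r_[np.array(c)+i*r*lx/2+j*a*wy/2,z] for i,j in((-1,1),(1,1),(1,-1),(-1,-1))]
def res(p):
    cx,cy,yaw,d1,d2,zl,zh=p; a=np.array([np.cos(yaw),np.sin(yaw)]);c=np.array([cx,cy])
    L=rect(c-a*d1,yaw,.112,.05,zl);H=rect(c+a*d2,yaw,.112,.05,zh);B=rect(c,yaw,.13,.32,.008)
    o=[]
    for P,i,k in((L,lowS,S),(L,lowT,T),(H,highS,S),(H,highT,T),(B,bedS,S)): o+=[proj(q,k)-u for q,u in zip(P,i)]
    o+=[proj(B[i],T)-u for i,u in zip((0,3,2),bedT)]
    return np.ravel(o)
r=least_squares(res,[.5,-.08,-.1,.07,.07,.19,.23],loss="soft_l1",x_scale=.01)
print("bed",np.round(r.x,4),"rms",np.sqrt(np.mean(r.fun**2)),np.round(r.fun.reshape(-1,2),1).tolist())
cx,cy,yaw,d1,d2,zl,zh=r.x;a=np.array([np.cos(yaw),np.sin(yaw)]);left=np.array([-a[1],a[0]])
lt=np.array([cx,cy])-a*d1
print("low",lt,zl,"high",np.array([cx,cy])+a*d2,zh,"tab",lt+left*.044,zl-.122)
bt=b([(93,91),(176,58),(330,434),(243,467)])
W=[onz(q,T,.03) for q in bt];W=np.array(W);print("batten",W.mean(0),W.round(3).tolist(),"yaw",np.degrees(np.arctan2(*(W[:2].mean(0)-W[2:].mean(0))[1::-1])),np.linalg.norm(W[1]-W[2]),np.linalg.norm(W[0]-W[1]))
print("batten in side",proj(W.mean(0),S))
for n,(ps,pt,z) in dict(tape=((326,277),(270,221),.025),tin=((222,245),(250,126),.1)).items(): print(n,onz(pt,T,z),onz(ps,S,z))
print("spanner",onz((433,163),T,.0),onz((443,216),T,0.))
E
python3 fit.py
```

```text
bed [ 0.5688 -0.1389  0.1452  0.0656  0.0732  0.2367  0.287 ] rms 0.6787119543376589 [[-0.7, -0.9], [-0.6, 0.4], [-0.5, 0.7], [-0.1, -0.5], [-0.2, 0.8], [-0.5, -0.2], [0.2, 0.6], [0.9, 0.5], [-0.9, -0.8], [-0.3, 0.5], [-0.3, 0.5], [-1.2, -0.7], [0.0, 0.9], [0.1, 0.2], [1.0, 0.3], [-0.4, 0.6], [-1.1, -0.5], [0.5, -0.2], [-0.4, -0.1], [-0.7, -1.1], [-0.4, 0.3], [0.3, 0.8], [-2.1, 0.6]]
low [ 0.50390957 -0.14839497] 0.23671339915504475 high [ 0.64126233 -0.12831349] 0.2870024021961996 tab [ 0.49754427 -0.10485782] 0.11471339915504475
batten [0.51292994 0.26585266 0.03      ] [[0.595, 0.326, 0.03], [0.612, 0.287, 0.03], [0.431, 0.205, 0.03], [0.415, 0.246, 0.03]] yaw 24.308494062215257 0.1982819514821763 0.04311946730801508
batten in side [282.28437339 319.17528165]
tape [0.45081395 0.0753957  0.025     ] [0.44679539 0.09274444 0.025     ]
tin [0.70844031 0.13110845 0.1       ] [0.71630965 0.1185522  0.1       ]
spanner [ 0.63626683 -0.40900104  0.        ] [ 0.47620733 -0.43762829  0.        ]
```

Both rests fit well: the height difference is 50 mm, so the lower rest goes up 5 notches. The jog has no tilt command, so the lean has to come from pushing against the reach limit, at an azimuth near −82° so the tool leans right. First I check the tool axes, then go up, clear of the press.

```bash
cat > st.py <<'E'
from h import *
s=arm.state();M=R.from_rotvec(s["tcp_rot"]).as_matrix();p=np.array(s["tool_pos"]);g=p+M[:,2]*arm.grasp_offset
print("t",round(s["time_s"],2),"tcp",p.round(4),"grasp",g.round(4),"q",np.round(s["joint_pos"],3),"F",np.round(s["force"],1),"op",round(s["opening"],4))
print("axes x",M[:,0].round(3),"y",M[:,1].round(3),"z",M[:,2].round(3),"lean",round(np.degrees(np.arccos(-M[2,2])),1),"az",round(np.degrees(np.arctan2(M[1,2],M[0,2])),1))
def to(w): print("move",w,"-> tool cm",(M.T@np.array(w)*100).round(2))
E
python3 st.py; python3 -m jog '[[0,0,0,-6,0],[0,0,0,-6,0],[0,0,0,-6,0],[0,0,0,-6,0]]'; python3 st.py
```

```text
t 1.1 tcp [ 0.1524 -0.5285  0.2054] grasp [ 0.1524 -0.5285  0.2242] q [-1.357  0.3    1.521 -0.     1.321 -0.067] F [-0.5 -0.3 -0.5] op 0.0936
axes x [ 0.961  0.277 -0.   ] y [ 0.277 -0.961  0.   ] z [-0. -0. -1.] lean 0.0 az -135.5
time_s: 1.6
tool_pos: [0.1522, -0.5274, 0.4481]
tcp_rot: [-3.102, -0.438, 0.001]
force: [-1.3, 0.6, 0.5]
opening: 0.0938
t 1.6 tcp [ 0.1522 -0.5274  0.4481] grasp [ 0.1522 -0.5276  0.4669] q [-1.357  0.261  1.023 -0.     1.867 -0.067] F [-1.3  0.6  0.5] op 0.0938
axes x [0.961 0.277 0.001] y [ 0.277 -0.961 -0.009] z [-0.002  0.009 -1.   ] lean 0.5 az 102.3
```

```bash
python3 -m jog '[[0,-4,0,-5,0],[0,-1,6,-5,0],[0,-1,6,-5,0],[0,-1,6,0,0],[0,-1,6,0,0],[0,-1,6,0,0]]' | head -2; python3 st.py
```

```text
time_s: 2.35
tool_pos: [0.1263, -0.6913, 0.4707]
t 2.35 tcp [ 0.1263 -0.6913  0.4707] grasp [ 0.1261 -0.6903  0.4895] q [-1.443  0.755  0.235  0.004  2.098 -0.151] F [ 1.  -0.1  0.5] op 0.0941
axes x [ 0.961  0.277 -0.005] y [ 0.277 -0.96   0.052] z [ 0.01  -0.051 -0.999] lean 3.0 az -79.0
```

```bash
python3 -m jog '[[0,-1,6,0,0],[0,-1,6,0,0],[0,-1,6,0,0],[0,-1,6,0,0],[0,-1,6,0,0],[0,-1,6,0,0]]' | head -2; python3 st.py
```

```text
time_s: 3.1
tool_pos: [0.1283, -0.8168, 0.3602]
t 3.1 tcp [ 0.1283 -0.8168  0.3602] grasp [ 0.1275 -0.8125  0.3785] q [-1.464  0.917  0.236  0.016  1.752 -0.169] F [-0.3  0.5  0.1] op 0.0943
axes x [ 0.961  0.274 -0.025] y [ 0.272 -0.934  0.233] z [ 0.04  -0.231 -0.972] lean 13.6 az -80.2
```

```bash
python3 -m jog '[[0,-1,5,-3,0],[0,-1,5,-3,0],[0,-1,5,-3,0],[0,-1,5,-3,0],[0,-1,5,-3,0],[0,-1,5,-3,0]]' | head -2; python3 st.py
```

```text
time_s: 3.85
tool_pos: [0.1067, -0.8087, 0.4843]
t 3.85 tcp [ 0.1067 -0.8087  0.4843] grasp [ 0.1054 -0.8006  0.5012] q [-1.496  0.774  0.235  0.036  1.684 -0.193] F [ 0.4 -0.1  0.1] op 0.094
axes x [ 0.963  0.264 -0.053] y [ 0.26  -0.864  0.431] z [ 0.068 -0.429 -0.901] lean 25.8 az -81.0
```

```bash
python3 -m jog '[[0,0,6,0,0],[0,0,6,0,0],[0,0,6,0,0],[0,0,6,0,0],[0,0,6,0,0],[0,0,6,0,0]]' | head -2; python3 st.py
```

```text
time_s: 4.6
tool_pos: [0.1577, -0.8614, 0.5069]
t 4.6 tcp [ 0.1577 -0.8614  0.5069] grasp [ 0.1558 -0.8497  0.5215] q [-1.436  0.789  0.236  0.014  1.438 -0.141] F [ 0.5 -0.   0.3] op 0.0936
axes x [ 0.966  0.249 -0.076] y [ 0.241 -0.744  0.624] z [ 0.098 -0.62  -0.778] lean 38.9 az -81.0
```

```bash
cat > kin.py <<'E'
from h import *
from scipy.optimize import least_squares
D=[([-1.357,.3,1.521,0,1.321,-.067],[.1524,-.5285,.2054]),([-1.357,.261,1.023,0,1.867,-.067],[.1522,-.5274,.4481]),([-1.443,.755,.235,.004,2.098,-.151],[.1263,-.6913,.4707]),([-1.464,.917,.236,.016,1.752,-.169],[.1283,-.8168,.3602]),([-1.496,.774,.235,.036,1.684,-.193],[.1067,-.8087,.4843]),([-1.436,.789,.236,.014,1.438,-.141],[.1577,-.8614,.5069])]
E=lambda s,*a:R.from_euler(s,a if len(a)>1 else a[0])
def fk(q,P):
    h,L1,L2,L3,o,r0=P
    A=E('Z',q[0]);B=A*E('Y',q[1]);C=B*E('Y',q[2]);W=C*E('Z',q[3])*E('Y',q[4])
    p=np.array([0,0,h])+A.apply([r0,o,0])+B.apply([0,0,L1])+C.apply([0,0,L2])+W.apply([0,0,L3])
    return p,W*E('Z',q[5])
f=least_squares(lambda P:np.ravel([fk(q,P)[0]-p for q,p in D]),[.35,.45,.43,.3,.04,0]);P=f.x
if __name__=="__main__":
    print(P.round(4),abs(f.fun).max())
    s=arm.state();M=R.from_rotvec(s["tcp_rot"]);Wm=fk(s["joint_pos"],P)[1];K=Wm.inv()*M;print("K",K.as_matrix().round(2).tolist())
    yaw=.145;a=np.array([np.cos(yaw),np.sin(yaw),0]);r=np.array([a[1],-a[0],0])
    z=M.as_matrix()[:,2]
    for sg in(1,-1):
        y=sg*(a-z*(a@z));y/=np.linalg.norm(y);Rt=R.from_matrix(np.c_[np.cross(y,z),y,z])
        tw=(M.inv()*Rt).as_rotvec(degrees=True)
        tp=np.array([.4975,-.1049,.1147])+.0188*z
        lo=[-3.03,-.79,.23,-1.04,0,-2.55];hi=[3.03,2.21,2.52,4.18,3.07,2.55]
        def e(q):
            p,Wq=fk(q,P);return np.r_[(p-tp)*5,(Rt.inv()*Wq*K).as_rotvec()]
        b=min((least_squares(e,x0,bounds=(lo,hi)) for x0 in([.2,.4,1.3,-.6,1.2,0],[.2,.4,1.3,.6,1.2,0],[.2,.4,1.3,-.6,1.2,2],[.2,.4,1.3,-.6,1.2,-2],[.2,.4,1.3,2.5,.6,0])),key=lambda b:b.cost)
        print(sg,"twist",tw.round(1),"q",b.x.round(2),"cost",b.cost)
E
python3 kin.py
```

```text
[ 0.1731  0.4502  0.4584  0.2841  0.0364 -0.0137] 0.014303888861676106
K [[0.0, -1.0, -0.0], [1.0, 0.0, 0.0], [-0.0, -0.0, 1.0]]
1 twist [  0.    0.  -82.5] q [ 0.05  0.29  1.95 -0.83  1.01  0.4 ] cost 3.845119133969117e-31
-1 twist [ 0.   0.  97.5] q [ 0.09  0.3   2.   -0.95  1.   -2.55] cost 0.006124017595021306
```

```bash
python3 -m jog '[[0,0,-2,-1,-10.3],[0,0,0,-2,-10.3],[0,0,0,-2,-10.3],[0,0,0,-2,-10.3],[0,0,0,-2,-10.3],[0,0,0,-1,-10.3],[0,0,0,0,-10.3],[0,0,0,0,-10.3]]' | head -2; cat >>st.py <<'E'
import sys
for a in sys.argv[1:]: to(np.array(eval(a))-(g if 1 else p))
E
python3 st.py "[.2,-.45,.55]" "[.45,.02,.42]"
```

```text
time_s: 5.6
tool_pos: [0.1431, -0.7808, 0.5778]
t 5.6 tcp [ 0.1431 -0.7808  0.5778] grasp [ 0.1412 -0.769   0.5923] q [-1.442  0.546  0.465  0.019  1.444 -1.63 ] F [-1.  -0.8  0.4] op 0.094
axes x [-0.155  0.757 -0.634] y [ 0.983  0.184 -0.022] z [ 0.1   -0.627 -0.773] lean 39.4 az -80.9
move [ 0.05875602  0.31901042 -0.04228187] -> tool cm [ 25.93  11.72 -16.14]
move [ 0.30875602  0.78901042 -0.17228187] -> tool cm [ 65.88  45.2  -33.05]
```

```bash
python3 -m jog '[[0,4.3,2,-2.7,0],[0,4.3,2,-2.7,0],[0,4.3,2,-2.7,0],[0,4.3,2,-2.7,0],[0,4.3,2,-2.7,0],[0,4.3,2,-2.7,0],[0,4,3.4,-1.7,0],[0,4,3.4,-1.7,0],[0,4,3.4,-1.7,0],[0,4,3.4,-1.7,0]]' | head -2;python3 st.py "[.45,.02,.42]" "[.485,-.02,.25]"
```

```text
time_s: 6.85
tool_pos: [0.3043, -0.2707, 0.4866]
t 6.85 tcp [ 0.3043 -0.2707  0.4866] grasp [ 0.3023 -0.2587  0.5009] q [-0.466 -0.369  1.679 -0.561  1.396 -0.677] F [ 0.9 -0.9 -0. ] op 0.0944
axes x [-0.145  0.747 -0.648] y [ 0.984  0.179 -0.013] z [ 0.107 -0.64  -0.761] lean 40.4 az -80.5
move [ 0.14772337  0.27865455 -0.08087109] -> tool cm [ 23.93  19.64 -10.1 ]
move [ 0.18272337  0.23865455 -0.25087109] -> tool cm [31.45 22.59  5.77]
```

```bash
python3 -m jog '[[0,4,3.3,-1.7,0],[0,4,3.3,-1.7,0],[0,4,3.3,-1.7,0],[0,4,3.3,-1.7,0],[0,4,3.3,-1.7,0],[0,4,3.3,-1.7,0],[0,0,0,0,0]]' | head -2;python3 st.py "[.4975,-.1049,.1147]" "[.4975,-.1049,.1197]-.1*M[:,2]"
```

```text
time_s: 7.72
tool_pos: [0.4565, 0.0233, 0.4074]
t 7.72 tcp [0.4565 0.0233 0.4074] grasp [0.4542 0.0353 0.4217] q [ 0.357  0.04   1.512 -0.705  1.693  0.116] F [-0.2 -1.4  0.6] op 0.0941
axes x [-0.142  0.744 -0.653] y [0.982 0.188 0.001] z [ 0.124 -0.641 -0.758] lean 40.7 az -79.1
move [ 0.04329246 -0.14023193 -0.30698363] -> tool cm [ 8.98  1.58 32.78]
move [ 0.03092643 -0.07616096 -0.22620769] -> tool cm [ 8.65  1.58 22.4 ]
```

```bash
python3 -m jog '[[0,2,0.3,3.7,2.5],[0,2,0.3,3.7,0],[0,1.5,0.3,3.7,0],[0,1.5,0.3,3.7,0],[0,1.5,0.3,3.7,0],[0,0.3,0.2,3.5,0],[0,0,0,0,0]]' | head -2;python3 st.py "[.4975,-.1049,.1147]" 
python3 - <<'E'
from h import *
S=snapshot("side");T=snapshot("top")
P=[.4975,-.1049,.1147]
im=[]
for c,k in((S,"s"),(T,"t")):
    x,y=proj(P,c).astype(int);print(k,proj(P,c));i=np.array(c["pixels"])[:,:,::-1]
    im.append(cv2.resize(i[y-55:y+45,x-50:x+50],(400,400),interpolation=cv2.INTER_CUBIC)); cv2.circle(im[-1],(200,220),3,(0,0,255),1)
cv2.imwrite("pics/c3.png",np.hstack(im))
E
```

```text
time_s: 8.6
tool_pos: [0.4929, -0.0537, 0.1847]
t 8.6 tcp [ 0.4929 -0.0537  0.1847] grasp [ 0.4904 -0.0418  0.199 ] q [ 0.176  0.221  1.835 -0.776  1.187  0.38 ] F [-0.1  0.9  0.1] op 0.0941
axes x [-0.087  0.756 -0.648] y [0.987 0.154 0.048] z [ 0.136 -0.636 -0.76 ] lean 40.6 az -77.9
move [ 0.00714263 -0.0631485  -0.08427799] -> tool cm [ 0.63 -0.67 10.52]
s [324.11230863 204.65132737]
t [334.92069113 203.45427426]
```

View pics/c3.png

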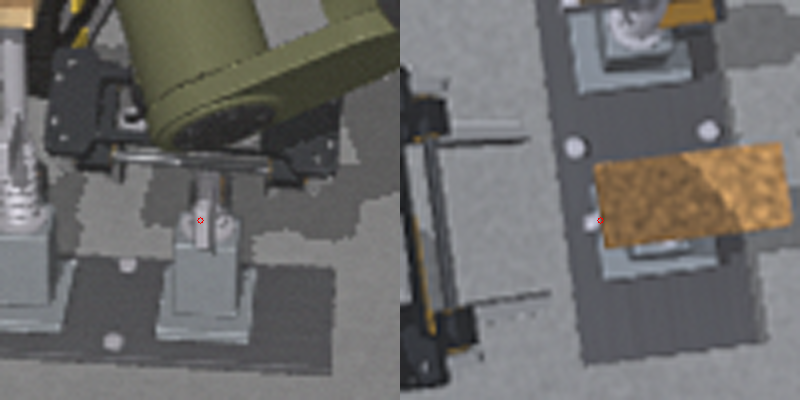

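Side crop: the tab plate is upright at crop (203,222), coinciding with the projected red point. The top crop shows the open fingers straddling its line. Now I advance.

```bash
python3 -m jog '[[0,0.6,-0.7,1,0],[0,0,0,2.5,0],[0,0,0,2.5,0],[0,0,0,2.5,0],[0,0,0,1.8,0],[0,0,0,0,0]]' | head -2;python3 st.py "[.4975,-.1049,.1147]"
```

```text
time_s: 9.45
tool_pos: [0.5017, -0.1136, 0.1056]
t 9.45 tcp [ 0.5017 -0.1136  0.1056] grasp [ 0.4989 -0.1017  0.1199] q [ 0.046  0.334  1.91  -0.889  0.968  0.461] F [-0.2  0.1 -0. ] op 0.0941
axes x [-0.082  0.757 -0.648] y [0.985 0.159 0.061] z [ 0.149 -0.633 -0.759] lean 40.6 az -76.7
move [-0.00143457 -0.00322285 -0.00515985] -> tool cm [ 0.1  -0.22  0.57]
```

```bash
python3 -m jog '[[0,0.1,-0.2,0.6,0],[1,0,0,0,0],[1,0,0,0,0],[1,0,0,0,0],[1,0,0,0,0],[1,0,0,0,0],[1,0,0,0,0]]' 30;python3 st.py "[.4975,-.1049,.1147]"
```

```text
time_s: 10.32
tool_pos: [0.5013, -0.1158, 0.1019]
tcp_rot: [1.648, 1.894, -0.538]
force: [-0.2, 0.2, 0.2]
opening: 0.0376
t 10.32 tcp [ 0.5013 -0.1158  0.1019] grasp [ 0.4985 -0.1039  0.1162] q [ 0.041  0.338  1.916 -0.898  0.955  0.47 ] F [-0.2  0.2  0.2] op 0.0376
axes x [-0.081  0.757 -0.648] y [0.985 0.161 0.064] z [ 0.153 -0.633 -0.759] lean 40.6 az -76.4
move [-0.00097049 -0.0009979  -0.00148097] -> tool cm [ 0.03 -0.12  0.16]
```

```bash
python3 -m jog '[[1,0,0,0,0],[1,0,0,0,0],[1,0,0,0,0],[1,0,0,0,0],[1,0,0,0,0]]';python3 st.py "g+np.array([0,0,.053])"
```

```text
time_s: 10.95
tool_pos: [0.5009, -0.1159, 0.1018]
tcp_rot: [1.649, 1.893, -0.54]
force: [0.1, 1.3, 1.6]
opening: 0.0108
t 10.95 tcp [ 0.5009 -0.1159  0.1018] grasp [ 0.498  -0.104   0.1161] q [ 0.041  0.338  1.916 -0.898  0.957  0.47 ] F [0.1 1.3 1.6] op 0.0108
axes x [-0.081  0.757 -0.648] y [0.985 0.16  0.063] z [ 0.151 -0.633 -0.759] lean 40.6 az -76.6
move [0.    0.    0.053] -> tool cm [-3.44  0.33 -4.02]
```

```bash
python3 -m jog '[[1,-0.65,0.06,-0.76,0],[1,-0.65,0.06,-0.76,0],[1,-0.65,0.06,-0.76,0],[1,-0.65,0.06,-0.76,0],[1,0,0,0,0]]';python3 st.py "[.498,-.104,.1161+.053]"
```

```text
time_s: 11.58
tool_pos: [0.5008, -0.1159, 0.1403]
tcp_rot: [1.649, 1.899, -0.539]
force: [2.6, 0.1, -2.6]
opening: 0.0112
t 11.57 tcp [ 0.5008 -0.1159  0.1403] grasp [ 0.498  -0.104   0.1546] q [ 0.04   0.271  1.892 -0.848  1.014  0.38 ] F [ 2.6  0.1 -2.6] op 0.0112
axes x [-0.085  0.759 -0.646] y [0.985 0.162 0.061] z [ 0.15  -0.631 -0.761] lean 40.4 az -76.6
move [ 1.63793491e-05 -3.12990059e-06  1.45169925e-02] -> tool cm [-0.94  0.09 -1.1 ]
```

```bash
python3 -m jog '[[1,-0.45,0.05,-0.55,0],[1,-0.45,0.05,-0.55,0],[1,0,0,0,0]]';python3 st.py "[.498,-.104,.1161+.053]"
python3 - <<'E'
from h import *
im=[]
S=snapshot("side");i=np.array(S["pixels"])[:,:,::-1]
A=cv2.resize(i[115:245,245:365],(720,780)[:2] and (554,600),interpolation=cv2.INTER_CUBIC)
yaw=.1452;a=np.array([np.cos(yaw),np.sin(yaw),0]);l=np.array([-a[1],a[0],0]);c=np.array([.5039,-.1484,0])
for z,col in((.287,(0,0,255)),(.297,(255,0,0))):
    for w in(.025,-.025):
        u=proj(c+l*.056+a*w+[0,0,z],S);print(z,u);cv2.circle(A,tuple(((u-[245,115]+.5)*600/130).astype(int)),3,col,1)
cv2.imwrite("pics/c4.png",A)
E
```

```text
time_s: 11.95
tool_pos: [0.5008, -0.1158, 0.1529]
tcp_rot: [1.649, 1.901, -0.54]
force: [4.1, -0.5, -4.7]
opening: 0.0109
t 11.95 tcp [ 0.5008 -0.1158  0.1529] grasp [ 0.498  -0.104   0.1672] q [ 0.039  0.251  1.882 -0.833  1.034  0.351] F [ 4.1 -0.5 -4.7] op 0.0109
axes x [-0.087  0.759 -0.645] y [0.985 0.162 0.059] z [ 0.149 -0.63  -0.762] lean 40.4 az -76.7
move [ 3.31131024e-05 -5.42467085e-06  1.88672432e-03] -> tool cm [-0.12  0.01 -0.14]
0.287 [314.88959115 152.12444625]
0.287 [333.86422019 152.95465402]
0.297 [314.88853493 148.73377449]
0.297 [333.93965175 149.55817136]
```

View pics/c4.png

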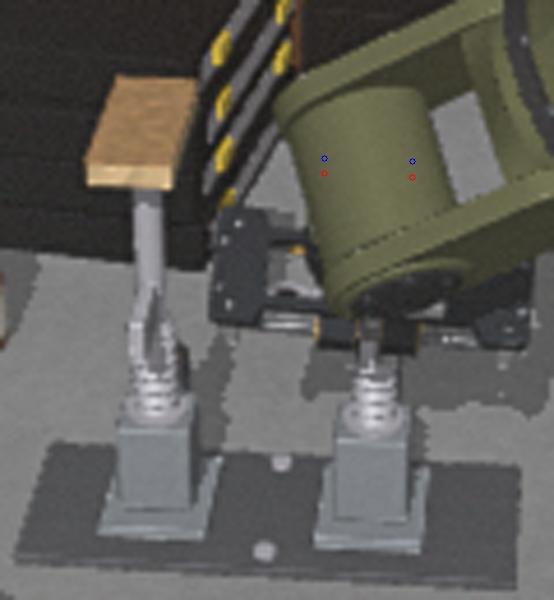

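Top is hidden behind the wrist; the tab has risen 51 mm. I raise it 2 mm more, release and back off to check.

```bash
python3 -m jog '[[1,-0.16,0.02,-0.18,0],[1,0,0,0,0],[0,0,0,0,0],[0,0,0,0,0],[0,0,0,0,0],[0,0,0,0,0],[0,0,0,0,0],[0,0,0,0,0]]';python3 st.py; python3 -m jog '[[0,0,0,-2,0],[0,0,0,-4,0],[0,0,0,-4,0],[0,0,0,-4,0],[0,2,0,-4,0],[0,3,0,-4,0]]'; python3 st.py
python3 - <<'E'
from h import *
S=snapshot("side");T=snapshot("top")
yaw=.1452;a=np.array([np.cos(yaw),np.sin(yaw),0]);l=np.array([-a[1],a[0],0]);c=np.array([.5039,-.1484,0])
out=[]
for s,(x0,x1,y0,y1) in((S,(245,365,115,215)),(T,(310,390,115,215))):
    i=np.array(s["pixels"])[:,:,::-1];A=cv2.resize(i[y0:y1,x0:x1],None,fx=4,fy=4,interpolation=cv2.INTER_CUBIC)
    for z,col in((.277,(0,255,0)),(.287,(0,0,255)),(.297,(255,0,0))):
      for w in(.025,-.025):
        for m in (.056,-.056):
          u=proj(c+l*m+a*w+[0,0,z],s);cv2.circle(A,tuple(((u-[x0,y0]+.5)*4).astype(int)),3,col,1)
    out.append(A)
cv2.imwrite("pics/c5.png",np.hstack(out))
E
```

```text
time_s: 13.0
tool_pos: [0.501, -0.1157, 0.1544]
tcp_rot: [1.647, 1.902, -0.54]
force: [-0.2, -1.0, 0.4]
opening: 0.0677
t 13.0 tcp [ 0.501  -0.1157  0.1544] grasp [ 0.4982 -0.1039  0.1688] q [ 0.04   0.248  1.881 -0.832  1.036  0.348] F [-0.2 -1.   0.4] op 0.0677
axes x [-0.088  0.759 -0.645] y [0.985 0.164 0.059] z [ 0.15  -0.63  -0.762] lean 40.4 az -76.6
time_s: 13.75
tool_pos: [0.4618, 0.0636, 0.2935]
tcp_rot: [1.653, 1.9, -0.542]
force: [0.4, 0.0, 0.1]
opening: 0.0938
t 13.75 tcp [0.4618 0.0636 0.2935] grasp [0.4591 0.0754 0.3079] q [ 0.43   0.13   1.671 -0.687  1.524  0.391] F [0.4 0.  0.1] op 0.0938
axes x [-0.085  0.76  -0.644] y [0.986 0.159 0.057] z [ 0.146 -0.63  -0.763] lean 40.3 az -76.9
```

View pics/c5.png

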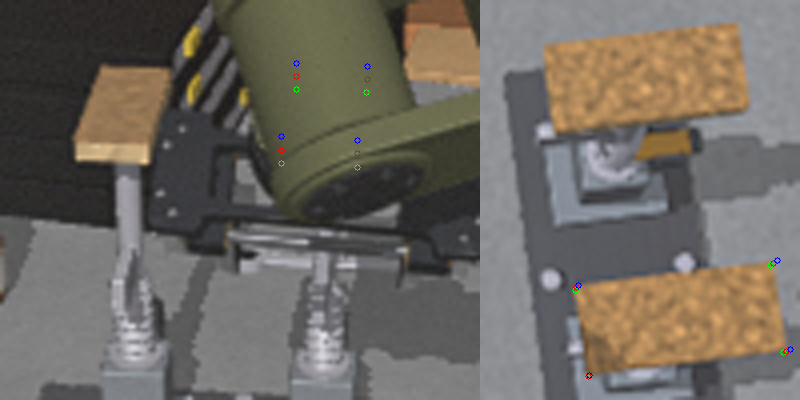

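Top view: low board upper corners agree with a height near 0.287 (0.28–0.29), though this view is weak on height; the side view is still hidden. To untilt, I push outward at the opposite azimuth (~+103°).

```bash
python3 st.py "[.35,.3,.5]" "[-.1,.5,.55]"
```

```text
t 13.85 tcp [0.4621 0.0658 0.2935] grasp [0.4593 0.0777 0.3078] q [ 0.434  0.131  1.669 -0.687  1.523  0.391] F [ 0.7  0.4 -0.1] op 0.0944
axes x [-0.088  0.76  -0.644] y [0.985 0.163 0.058] z [ 0.149 -0.629 -0.763] lean 40.3 az -76.6
move [-0.10934094  0.22232768  0.19215015] -> tool cm [  5.49  -6.02 -30.28]
move [-0.55934094  0.42232768  0.24215015] -> tool cm [ 21.44 -46.78 -53.39]
```

```bash
python3 -m jog '[[0,1.1,-1.2,-5.9,0],[0,1.1,-1.2,-5.9,0],[0,1.1,-1.2,-5.9,0],[0,1.1,-1.2,-5.9,0],[0,1.1,-1.2,-5.9,0],[0,2,-5.1,-2.9,0],[0,2,-5.1,-2.9,0],[0,2,-5.1,-2.9,0],[0,2,-5.1,-2.9,0],[0,2,-5.1,-2.9,0],[0,2,-5.1,-2.9,0],[0,2,-5.1,-2.9,0]]' | head -1; python3 st.py "[-.1,.5,.55]" "g+np.array([-.01,.06,0])"
```

```text
time_s: 15.35
t 15.35 tcp [-0.0436  0.4648  0.5264] grasp [-0.0462  0.4767  0.5407] q [ 1.641  0.533  0.617 -0.218  2.684  1.345] F [0.2 0.4 0.6] op 0.094
axes x [-0.083  0.758 -0.647] y [0.987 0.154 0.054] z [ 0.141 -0.634 -0.76 ] lean 40.5 az -77.5
move [-0.05377956  0.02325261  0.00932544] -> tool cm [ 1.6  -4.9  -2.94]
move [-0.01  0.06  0.  ] -> tool cm [ 4.63 -0.06 -3.95]
```

```bash
python3 - <<'E'
from h import *
S=snapshot("side")
yaw=.1452;a=np.array([np.cos(yaw),np.sin(yaw),0]);l=np.array([-a[1],a[0],0])
i=np.array(S["pixels"])[:,:,::-1];x0,y0=245,115;A=cv2.resize(i[115:215,245:365],None,fx=5,fy=5,interpolation=cv2.INTER_CUBIC)
for c,zs in((np.array([.5039,-.1484,0]),((.277,(0,255,0)),(.287,(0,0,255)),(.297,(255,0,0)))),(np.array([.6413,-.1283,0]),((.287,(0,0,255)),))):
  for z,col in zs:
    for w in(.025,-.025):
        for m in (.056,-.056):
          u=proj(c+l*m+a*w+[0,0,z],S);cv2.circle(A,tuple(((u-[x0,y0]+.5)*5).astype(int)),3,col,1)
cv2.imwrite("pics/c6.png",A)
E
```

View pics/c6.png

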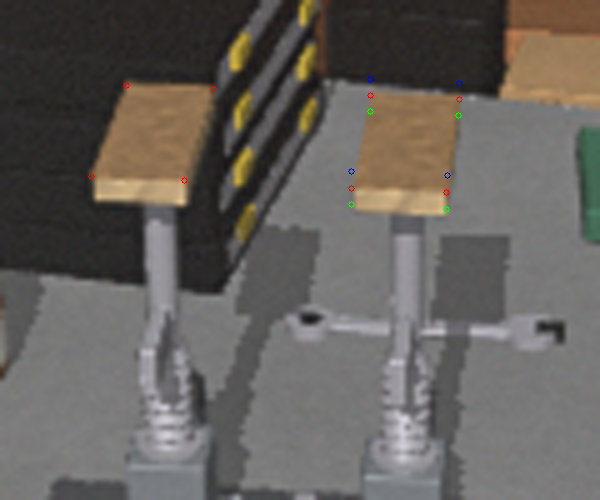

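The side view confirms it: both boards' corners sit on the 0.287 m markers (red), so step 1 is done. Next, the untilt.

```bash
python3 -m jog '[[0,4.6,-1,-3.9,0],[0,4.6,-1,-3.9,0],[0,4.6,-1,-3.9,0],[0,4.6,-1,-3.9,0],[0,4.6,-1,-3.9,0],[0,4.6,-1,-3.9,0]]' | head -1; python3 st.py "g+np.array([-.01,.06,0])"
```

```text
time_s: 16.15
t 16.15 tcp [-0.1158  0.5926  0.3947] grasp [-0.1185  0.604   0.4094] q [ 1.724  0.938  0.237 -0.095  2.632  1.517] F [-0.3  0.4 -0.2] op 0.0943
axes x [-0.091  0.781 -0.618] y [0.986 0.158 0.055] z [ 0.14  -0.604 -0.785] lean 38.3 az -76.9
move [-0.01  0.06  0.  ] -> tool cm [ 4.78 -0.04 -3.76]
```

```bash
python3 -m jog '[[0,3.5,0,-5,0],[0,3.5,0,-5,0],[0,4,0,-4.6,0],[0,4,0,-4.6,0],[0,4.4,0,-4.2,0],[0,4.4,0,-4.2,0],[0,5,0,-3,0],[0,5,0,-3,0]]' | head -1; python3 st.py "g+np.array([-.01,.06,0])"
```

```text
time_s: 17.15
t 17.15 tcp [-0.1153  0.6669  0.2962] grasp [-0.1176  0.6755  0.3128] q [ 1.71   1.03   0.236 -0.077  2.361  1.526] F [-0.3 -0.3  0. ] op 0.0939
axes x [-0.112  0.877 -0.467] y [0.987 0.154 0.052] z [ 0.118 -0.455 -0.883] lean 28.0 az -75.5
move [-0.01  0.06  0.  ] -> tool cm [ 5.38 -0.06 -2.85]
```

```bash
python3 -m jog '[[0,3,0,-5.4,0],[0,3,0,-5.4,0],[0,3,0,-5.4,0],[0,3,0,-5.4,0],[0,3.2,0,-5.2,0],[0,3.2,0,-5.2,0],[0,3.2,0,-5.2,0],[0,3.2,0,-5.2,0]]' | head -1; python3 st.py "g+np.array([-.01,.06,0])"
```

```text
time_s: 18.15
t 18.15 tcp [-0.1169  0.6612  0.4019] grasp [-0.1185  0.6658  0.4201] q [ 1.712  0.864  0.236 -0.07   2.298  1.525] F [-0.1  0.5  0.7] op 0.0945
axes x [-0.136  0.957 -0.255] y [0.987 0.153 0.05 ] z [ 0.087 -0.245 -0.966] lean 15.1 az -70.4
move [-0.01  0.06  0.  ] -> tool cm [ 5.88 -0.07 -1.56]
```

```bash
python3 -m jog '[[0,0,-6,-1,0],[0,0,-6,-1,0],[0,0,-4,-1,0],[0,5,-2,-3,0],[0,5,-2,-3,0],[0,5,-2,-3,0],[0,5,-2,-3,0]]' | head -1; python3 st.py "g+np.array([-.01,.06,0])"
```

```text
time_s: 19.02
t 19.02 tcp [-0.3103  0.65    0.3766] grasp [-0.3108  0.6521  0.3953] q [1.959 0.888 0.236 0.021 2.133 1.823] F [0.4 0.5 0.1] op 0.0941
axes x [-0.144  0.983 -0.116] y [0.989 0.146 0.01 ] z [ 0.027 -0.113 -0.993] lean 6.7 az -76.5
move [-0.01  0.06  0.  ] -> tool cm [ 6.04 -0.11 -0.71]
```

```bash
python3 -m jog '[[0,5,3,-3,0],[0,5,3,-3,0],[0,5,3,-3,0],[0,5,1,-3,0],[0,5,0,-3,0]]' | head -1; python3 st.py "[.513,.266,.3]"
```

```text
time_s: 19.65
t 19.65 tcp [-0.1919  0.7248  0.3908] grasp [-0.1916  0.7243  0.4096] q [1.777 0.867 0.236 0.012 2.011 1.634] F [ 0.6  0.1 -0.3] op 0.0938
axes x [-0.147  0.989  0.027] y [ 0.989  0.148 -0.013] z [-0.017  0.025 -1.   ] lean 1.7 az 123.6
move [ 0.70460107 -0.45828392 -0.10961069] -> tool cm [-55.99  63.06   8.63]
```

```bash
python3 -m jog '[[0,-4,4.5,0.5,0],[0,-4,4.5,0.5,0],[0,-4,4.5,0.5,0],[0,-4,4.5,0.5,0],[0,-4,4.5,0.5,0],[0,-4,4.5,0.5,0],[0,-4,4.5,0.5,0],[0,-4,4.5,0.5,0],[0,-4,4.5,0.5,0],[0,-4,4.5,0.5,0],[0,-4,4.5,0.5,0],[0,-4,4.5,0.5,0]]' | head -1; python3 st.py "[.513,.266,.25]"
```

```text
time_s: 21.15
t 21.15 tcp [0.3902 0.3509 0.3144] grasp [0.3904 0.3501 0.3332] q [0.641 0.171 1.43  0.042 1.525 0.471] F [-0.   0.9 -0.7] op 0.0942
axes x [-0.167  0.985  0.045] y [ 0.986  0.167 -0.005] z [-0.012  0.043 -0.999] lean 2.6 az 105.9
move [ 0.12255994 -0.08406001 -0.08320886] -> tool cm [-10.7   10.72   7.8 ]
```

```bash
python3 -m jog '[[0,0,0,0,10.5],[0,0,0,0,10.5],[0,0,0,0,10.5],[0,0,0,0,10.5],[0,0,0,0,10.5],[0,0,0,0,10.5],[0,0,0,0,10.5]]' | head -1; python3 st.py "[.513,.266,.25]"
```

```text
time_s: 22.02
t 22.02 tcp [0.3897 0.3539 0.3162] grasp [0.3898 0.3529 0.335 ] q [0.645 0.168 1.429 0.044 1.518 1.789] F [-0.3  0.1  0.7] op 0.094
axes x [0.911 0.412 0.015] y [ 0.413 -0.91  -0.048] z [-0.006  0.05  -0.999] lean 2.9 az 96.9
move [ 0.12320595 -0.08693423 -0.08497536] -> tool cm [ 7.51 13.4   7.97]
```

```bash
python3 -m jog '[[0,2.5,4.5,2.5,0],[0,2.5,4.5,2.5,0],[0,2.5,4.4,2.5,0],[0,0,0,4,0],[0,0,0,4,0],[0,0,0,0,0]]' | head -1; python3 st.py "[.513,.266,.09]" "[.513,.266,.026]"
```

```text
time_s: 22.78
t 22.77 tcp [0.5148 0.2749 0.1551] grasp [0.5148 0.2738 0.1739] q [0.404 0.401 1.506 0.055 1.21  1.527] F [-0.2  1.2  1. ] op 0.0938
axes x [0.909 0.415 0.026] y [ 0.416 -0.908 -0.051] z [ 0.003  0.057 -0.998] lean 3.3 az 87.2
move [-0.00175615 -0.00778861 -0.08390063] -> tool cm [-0.7   1.06  8.33]
move [-0.00175615 -0.00778861 -0.14790063] -> tool cm [-0.87  1.39 14.72]
```

```bash
python3 -m jog '[[0,-0.8,1.2,3,0],[0,0,0,4,0],[0,0,0,3.5,0],[0,0,0,2.2,0],[0,0,0,0,0]]' | head -1; python3 st.py "[.513,.266,.026]"
python3 - <<'E'
from h import *
T=snapshot("top");i=np.array(T["pixels"])[:,:,::-1]
A=cv2.resize(i[150:250,150:260],None,fx=5,fy=5,interpolation=cv2.INTER_CUBIC);cv2.imwrite("pics/c7.png",A)
E
```

```text
time_s: 23.4
t 23.4 tcp [0.5176 0.274  0.0363] grasp [0.5173 0.2727 0.055 ] q [0.4   0.543 1.605 0.065 0.953 1.501] F [-0.1  0.4  1. ] op 0.0942
axes x [0.907 0.419 0.044] y [ 0.421 -0.906 -0.051] z [ 0.019  0.065 -0.998] lean 3.9 az 74.0
move [-0.00425601 -0.00674111 -0.02904405] -> tool cm [-0.8   0.58  2.85]
```

View pics/c7.png

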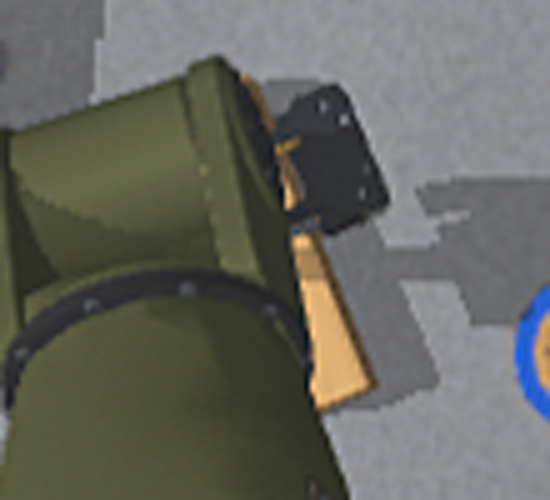

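The batten sits beneath the hand, with one finger visible just outside its right edge at crop (300,210). I finish the descent and grip.

```bash
python3 -m jog '[[0,-0.7,0.6,1.5,0],[0,-0.1,0.05,1.2,0],[1,0,0,0,0],[1,0,0,0,0],[1,0,0,0,0],[1,0,0,0,0],[1,0,0,0,0],[1,0,0,0,0],[1,0,0,0,0]]' 35; python3 st.py "g+np.array([0,0,.3])"
```

```text
time_s: 24.58
tool_pos: [0.5159, 0.2673, 0.0123]
tcp_rot: [-3.008, -0.663, -0.062]
force: [0.4, -0.3, -0.3]
opening: 0.0447
t 24.57 tcp [0.5159 0.2673 0.0123] grasp [0.5154 0.266  0.0311] q [0.39  0.567 1.634 0.069 0.892 1.485] F [ 0.4 -0.3 -0.3] op 0.0447
axes x [0.907 0.419 0.052] y [ 0.421 -0.905 -0.051] z [ 0.026  0.068 -0.997] lean 4.2 az 69.2
move [0.  0.  0.3] -> tool cm [  1.57  -1.53 -29.92]
```

```bash
python3 -m jog '[[1,0,0,-2,0],[1,0.3,-0.3,-5,0],[1,0.3,-0.3,-6,0],[1,0.3,-0.3,-6,0],[1,0.3,-0.3,-6,0],[1,0.3,-0.3,-6,0],[1,0.3,-0.3,-6,0],[1,0,0,-2,0]]' | tail -2; python3 st.py "[.57,-.139,.42]"
```

```text
force: [0.4, -0.1, -2.5]
opening: 0.0454
t 25.57 tcp [0.5104 0.2621 0.4204] grasp [0.5099 0.2609 0.4392] q [0.386 0.268 1.077 0.053 1.745 1.533] F [ 0.4 -0.1 -2.5] op 0.0454
axes x [0.907 0.419 0.053] y [ 0.421 -0.906 -0.05 ] z [ 0.027  0.068 -0.997] lean 4.2 az 68.1
move [ 0.06008332 -0.39986977 -0.01915991] -> tool cm [-11.39  38.84  -0.63]
```

```bash
python3 -m jog '[[1,-1.6,5.4,0,0],[1,-1.6,5.4,0,0],[1,-1.6,5.4,0,0],[1,-1.6,5.4,0,0],[1,-1.6,5.4,0,8],[1,0,0,0,8],[1,0,0,0,0]]' | tail -1; python3 st.py "[.57,-.139,.40]"
```

```text
opening: 0.0452
t 26.45 tcp [ 0.5475 -0.0252  0.4121] grasp [ 0.5469 -0.0265  0.4309] q [-0.149  0.218  1.158  0.073  1.74   1.286] F [-0.9  0.7 -2.1] op 0.0452
axes x [0.988 0.147 0.045] y [ 0.15  -0.987 -0.062] z [ 0.035  0.068 -0.997] lean 4.4 az 62.5
move [ 0.02311577 -0.11250703 -0.03087435] -> tool cm [ 0.49 11.64  2.4 ]
```

```bash
python3 -m jog '[[1,0.3,4,0.8,0],[1,0.2,4,0.8,0],[1,0,3.6,0.8,0],[1,0,0,3.5,0],[1,0,0,0,0]]' | tail -1; python3 st.py "[.57,-.139,.318]"
python3 - <<'E'
from h import *
out=[]
for n,(x0,x1,y0,y1) in(("side",(245,365,90,190)),("top",(300,380,90,190))):
    s=snapshot(n);i=np.array(s["pixels"])[:,:,::-1];out.append(cv2.resize(i[y0:y1,x0:x1],None,fx=4,fy=4,interpolation=cv2.INTER_CUBIC))
cv2.imwrite("pics/c8.png",np.hstack(out))
E
```

```text
opening: 0.045
t 27.07 tcp [ 0.5718 -0.1348  0.3491] grasp [ 0.5711 -0.136   0.3679] q [-0.329  0.315  1.177  0.076  1.635  1.075] F [ 0.9  0.6 -1.9] op 0.045
axes x [0.984 0.17  0.049] y [ 0.173 -0.983 -0.059] z [ 0.038  0.067 -0.997] lean 4.4 az 60.3
move [-0.00109328 -0.00295542 -0.04988515] -> tool cm [-0.4   0.57  4.95]
```

View pics/c8.png

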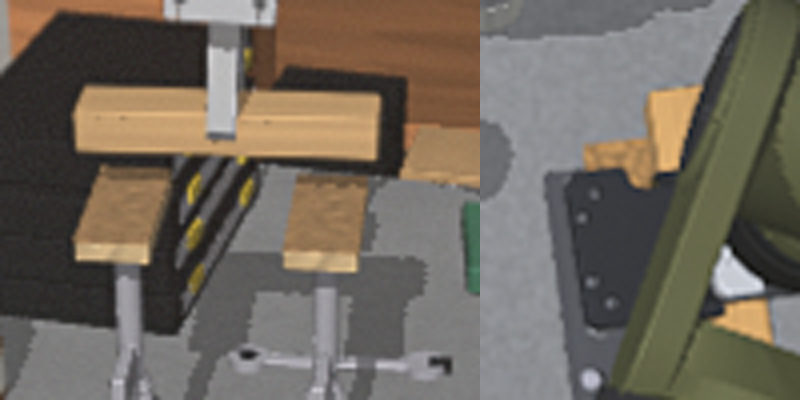

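The batten is held level above both tops, finger near its middle (crop 222 of 75–380). Lowering.

```bash
python3 -m jog '[[1,-0.2,0.5,1.5,0.8],[1,-0.2,0,1.2,0],[1,0,0,0.9,0],[1,0,0,0.5,0],[1,0,0,0.3,0],[1,0,0,0,0]]' | tail -2; python3 st.py "[.57,-.139,.318]"
```

```text
force: [0.3, 0.7, -2.9]
opening: 0.0448
t 27.93 tcp [ 0.5717 -0.1369  0.3081] grasp [ 0.5708 -0.1381  0.3269] q [-0.332  0.316  1.268  0.076  1.535  1.076] F [ 0.3  0.7 -2.9] op 0.0448
axes x [0.986 0.158 0.057] y [ 0.161 -0.985 -0.056] z [ 0.047  0.064 -0.997] lean 4.6 az 53.7
move [-0.00079346 -0.00086635 -0.00888776] -> tool cm [-0.14  0.12  0.88]
```

```bash
python3 -m jog '[[1,0,0,0.4,0],[1,0,0,0.3,0],[1,0,0,0.2,0],[1,0,0,0,0]]' | tail -2; python3 st.py "[.57,-.139,.318]"
```

```text
force: [-0.4, 0.0, -2.0]
opening: 0.045
t 28.43 tcp [ 0.5723 -0.1364  0.3001] grasp [ 0.5714 -0.1376  0.3188] q [-0.331  0.318  1.283  0.076  1.515  1.076] F [-0.4  0.  -2. ] op 0.045
axes x [0.986 0.158 0.059] y [ 0.161 -0.985 -0.055] z [ 0.049  0.063 -0.997] lean 4.6 az 52.1
move [-0.0014215  -0.00139438 -0.00082616] -> tool cm [-0.17  0.12  0.07]
```

```bash
python3 -m jog '[[1,0,0,0.2,0],[1,0,0,0.2,0],[1,0,0,0,0]]' | tail -2; python3 st.py "[.57,-.139,.318]"
```

```text
force: [-0.7, 0.0, -0.9]
opening: 0.045
t 28.8 tcp [ 0.5725 -0.1364  0.3001] grasp [ 0.5715 -0.1375  0.3189] q [-0.331  0.315  1.287  0.075  1.509  1.076] F [-0.7  0.  -0.9] op 0.045
axes x [0.985 0.158 0.063] y [ 0.161 -0.986 -0.052] z [ 0.054  0.061 -0.997] lean 4.7 az 48.7
move [-0.0014855  -0.00148183 -0.00087598] -> tool cm [-0.18  0.13  0.07]
```

Contact: z stopped falling at 0.319 and the tops are taking the weight. Release and rise.

```bash
python3 -m jog '[[1,0,0,0.3,0],[0.4,0,0,0,0],[0.4,0,0,0,0],[0,0,0,0,0],[0,0,0,0,0],[0,0,0,0,0],[0,0,0,0,0]]' | tail -2; python3 st.py;python3 -m jog '[[0,0.3,-0.3,-3,0],[0,0.3,-0.3,-4,0],[0,0.3,-0.3,-5,0],[0,0.3,-0.3,-5,0],[0,-5,0,-3,0],[0,-5,0,0,0],[0,-5,0,0,0],[0,-5,0,0,0],[0,0,0,0,0]]' | tail -2; python3 st.py
cat > fin.py <<'E'
from h import *
yaw=.1452;a=np.array([np.cos(yaw),np.sin(yaw),0]);l=np.array([-a[1],a[0],0]);c=np.array([.5688,-.1389,0]);out=[]
for n,(x0,x1,y0,y1) in(("side",(245,365,115,215)),("top",(310,390,115,215))):
    s=snapshot(n);i=np.array(s["pixels"])[:,:,::-1];A=cv2.resize(i[y0:y1,x0:x1],None,fx=4,fy=4,interpolation=cv2.INTER_CUBIC)
    for w in(.1,-.1):
        for m in (.0225,-.0225):
          u=proj(c+l*m+a*w+[0,0,.317],s);cv2.circle(A,tuple(((u-[x0,y0]+.5)*4).astype(int)),3,(0,0,255),1)
    out.append(A)
cv2.imwrite("pics/c9.png",np.hstack(out))
E
python3 fin.py
```

```text
force: [0.1, -0.5, -0.5]
opening: 0.0921
t 29.68 tcp [ 0.573  -0.1363  0.2987] grasp [ 0.5719 -0.1375  0.3175] q [-0.331  0.314  1.29   0.076  1.503  1.076] F [ 0.1 -0.5 -0.5] op 0.0921
axes x [0.985 0.158 0.065] y [ 0.161 -0.986 -0.051] z [ 0.056  0.06  -0.997] lean 4.7 az 46.9
force: [0.3, -0.4, 0.0]
opening: 0.0939
t 30.8 tcp [ 0.3694 -0.1667  0.4914] grasp [ 0.3684 -0.1679  0.5101] q [-0.568 -0.086  1.302  0.084  1.911  0.871] F [ 0.3 -0.4  0. ] op 0.0939
axes x [0.985 0.158 0.064] y [ 0.162 -0.986 -0.05 ] z [ 0.055  0.059 -0.997] lean 4.6 az 47.2
```

View pics/c9.png

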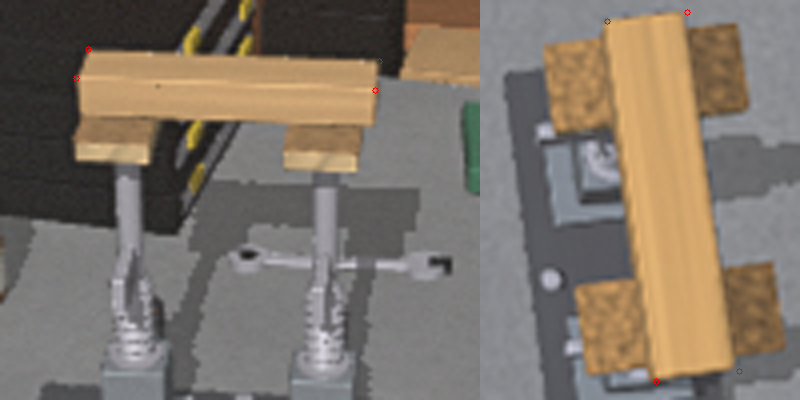

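The batten lies flat across both boards, with its corners within 1–2 px (a few mm) of the ideal markers. The arm is clear, so I hand in.

```bash
python3 -c "
from workcell import order; print(order.job_done())"
```

```text
the job is handed in; nothing more can be done
None
```

The lower rest (the near one) is now at the taller rest's notch, and the beech batten lies across both tops. I handed the job in at about 31 s of robot time; it reported no verdict.

- **Lift:** I measured the height difference at 50 mm, so five notches. I pinched the tab with the tool leaning about 40°, raised it roughly 53 mm and let go. In the side picture afterwards, the corners of both boards sat on the same 0.287 m height markers.
- **Tilt:** the jog has no tilt command, so I got the lean by pushing the arm against its reach limit, and took it out again on the other side. About 4–5° of lean was left when I handled the batten.
- **Batten:** I gripped it across its width (45 mm opening), laid it down until the force showed the tops carrying it, and released it. In the last pictures it is flat, in line with the rests, and its corners are within 1–2 pixels (a few mm) of the ideal central position.
- **Left alone:** the taller rest still matched its starting position in the pictures. The arm finished clear, with the force reading near zero. I did not re-measure the tape roll, the tin or the spanner at the end; no contact force showed at any readout away from the tab and the batten.

No check failed. The one awkward spot was that the wrist hid the lower top from the side camera just after the lift, so I confirmed its height only after moving the arm away.

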